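Give the slide press one turn of its hand wheel

ROBOT

A 6-joint arm with a two-finger parallel gripper is mounted at the origin on the work surface. World frame = base frame: x ahead of the robot, y to its left, z up, the work surface at z = 0. Lengths are in m, angles in rad, forces in N, time in s.
With the tool pointing down it reaches from about 0.325 to 0.85 m from the base axis. Payload 15.5 kg.
Tool frame: the origin (TCP) lies at the very end of the fingers, on their centre line; the grasp point (between the pads) lies 19 mm behind it (tcp_to_grasp is the distance from the TCP to the grasp point, in m); z points along the fingers, y is the line along which they close (so a half turn about z gives the same grasp; the last joint's range is limited). The gripper opens to 91 mm and grips with 3 to 60 N. Pads are 32 mm wide; open, the fingers measure 118 mm over their backs; the gripper's body (76 mm by 178 mm) begins 60 mm behind the grasp point.
Start: joints at [1.012, 0.494, 1.345, -0, 1.302, -0.096], TCP at [0.279, 0.559, 0.214] pointing down, gripper open.
Joint ranges: [-2.91, 2.91], [-0.82, 2.16], [0.22, 2.67], [-1.22, 4.37], [0.12, 2.79], [-3.08, 3.08]. Speed limits (rad/s): [1.89, 1.89, 2.57, 3.01, 3.01, 3.01].

INTERFACE

Orientations are given as a rotation vector (axis times angle).
In Python, from plant import read_state, capture, get_calibration, close_job, outline_of, mark_of, tcp_to_grasp gives the robot as it stands. The module is installed in compiled form; this text tells all that it offers.
- The arm moves only by the tool apply_moves, never from a script. Its argument "rows" is a list of rows, each an object with "translation": the shift along the world's x, y, z in units of 25 mm (1.0 is 25 mm), a list of three; "roll": the turn about the world's z in units of 5 degrees (1.0 is 5 degrees). A call has 1 to 12 rows; each row shifts and turns the commanded pose from where the row before left it; what a row does not reach is not made up. A row lasts 1/12 s, in which the tool goes at most 41.7 mm and 7.16 degrees, less where a joint would pass 70% of its speed; a pose out of reach is approached as far as the arm can. A call is refused whole if a number of a shift passes 1 or a number of a turn 1, either way. A call with a gripper value outside its range is refused whole. "gripper" is the opening, from -1 (shut) to 1 (fully open), set as the call begins (left out, the last holds). The fingers move at their own pace and stop on an object; "grip_force" is the grip in N (left out, the last holds). Time passes only in rows, so rows that do not move let the fingers close. It gives the time, the measured TCP pose, the force, the opening and the grip force at its end, in the units of the state.
- read_state(): the state, without advancing time (a new reading comes with each control period).
- capture(name): name is "side" or "top"; returns the picture (384x512x3 uint8, red, green, blue); there is no depth.
- get_calibration(name): a dict with "fx", "fy", "cx", "cy" (pixels), "T" (4x4, takes a point from camera to world coordinates). Camera axes: x right, y down, z forward; pixel columns grow to the right and rows downward; lengths in m; the calibration is good to about 2 mm. A picture is of the moment at which its call begins. get_calibration takes no time and is no camera call.
- close_job(): hands the job in; it is judged then, once.
Trained networks look in the newest picture that a camera, given by its name, has taken for a name from the list of things; names that differ only in an ending like _2 or _b are one class to them, and where a whole thing is asked for, a point or a joint stands for the part that bears it (a point fixed in the world has none). Each returns a list of dicts, best first, with "confidence" (0 to 1); they miss things now and then, are a little off and sometimes report something else, mostly with a low value. They report only what shows in the picture. A call takes as long as a camera call.
- outline_of(query, camera): "pixels" (384x512 bool, what is visible of it) and "rect" ([left, top, width, height] in pixels, round what is visible of it).
- mark_of(query, camera): "at" ([column, row] in pixels: a listed point, or the origin of a listed thing).
The state is a dict: "time_s": time; "qpos": joint angles; "qd": joint speeds; "joint_torque": joint torques, N m; "tool_pos": TCP position; "ee_rot": TCP orientation; "contact_force": force on the tool from outside, world axes, zero at the start; "moment": the same for the moment, N m; "finger_gap": finger opening in m; "finger_force": force on a finger pad.
Only numpy, scipy, OpenCV 4.12 (cv2) and the standard library are available. Lean on these libraries where they do the work, as an engineer would, in place of code of your own. Each camera call takes 0.05 s, during which the arm holds its last target. There are 200 camera calls.

TASK

Bring the platen of the slide-mounting press down by one thread: push the hand wheel round by its upright handle through exactly one full turn, clockwise as seen from above, so that the handle stops where it began. Only push the handle with the fingertips or the outside of the fingers, never take it between them, and leave the jar, the bottle and the slide box as they stand.

Things in the scene. Friction and masses are not known exactly. Their poses are not given: they have to be found in the camera images.
- hub (a point): point on the vertical axis of the hand wheel, at the top of its hub, 170 mm above the table. The press is fixed to the table: a cream base 180 x 200 mm and 20 mm high, two steel pillars, a cream crosshead up to 128 mm (pillar nuts to 134 mm), and on top, level, a steel wheel of 164 mm outer diameter with three spokes, the top of its rim 157 mm above the table. Nothing of the press but the handle stands higher than 176 mm.
- handle: the upright black handle of the hand wheel, a cylinder 24 mm in diameter and 58 mm tall, standing on the rim at the end of one spoke, its axis 75 mm from the wheel's axis; origin on the handle's axis half-way up, 185 mm above the table (it reaches from 156 to 214 mm). It goes round with the wheel, staying upright, and its grip also revolves freely on its own pin; at the start it may stand at any side.
- wheel (a joint): turn of the hand wheel in rad, growing clockwise as seen from above; it starts anywhere between -2.8 and 2.8, so read it first, and one turn adds 6.283. At 0 the handle is on the press's front side, the side roughly towards the robot. The wheel drags with about 0.25 N m (3 to 4 N at the handle), stays where it is left, and has stops at -3.4 and 10.2. It does not rise or sink; one turn lowers the platen below by 6 mm.
- jar: bystander: square glass staining jar with a white lid, 56 x 56 mm, 87 mm tall, loose; origin at the centre of its underside, z up
- reagent: bystander: round amber bottle with a black cap, 48 mm in diameter, 95 mm tall, loose; origin at the centre of its underside, z up
- slidebox: bystander: grey slide box with a white lid, 52 x 97 mm, 36 mm tall, loose; origin at the centre of its underside, z up

How it is judged:
By the outcome, as a careful person would: the job done as asked, in the order asked, and still so for the second after the job is handed in, with the robot touching nothing.
It also fails if it takes over 61 s, if anything falls off the work surface, if the arm or the gripper's body presses on something with over 40 N, if the wrist force passes 120 N, or if a joint passes its speed limit or range.

## Working session

There is one attempt and no reset: what is moved stays moved. The work goes in short steps, Python scripts to look and compute and a tool call to move; the robot and the scene stay as the last step left them, time stands still between calls to the robot, and variables do not carry over. Pictures are saved under pics/ and viewed, at most 10 in all, crops included, and the job is handed in when it is done.

Besides the shell and the picture viewer there is one more tool, called after "Emit:" as name(argument=value, ...), one argument or row to a line, values as JSON. apply_moves: Moves the arm, as the interface text tells. Its arguments: {"type":"object","properties":{"rows":{"type":"array"},"gripper":{"type":"number"},"grip_force":{"type":"number"}},"required":["rows"]}

```bash
mkdir -p pics; cat > h.py <<'E'
import numpy as np, cv2
from plant import *
def ray(cam,px):
    c=get_calibration(cam);T=np.array(c["T"])
    d=T[:3,:3]@np.array([(px[0]-c["cx"])/c["fx"],(px[1]-c["cy"])/c["fy"],1]);return T[:3,3],d/np.linalg.norm(d)
def at_z(cam,px,z):
    o,d=ray(cam,px);return o+d*(z-o[2])/d[2]
def tri(pa,pb):
    o1,d1=ray("top",pa);o2,d2=ray("side",pb)
    A=np.stack([d1,-d2],1);s=np.linalg.lstsq(A,o2-o1,rcond=None)[0]
    a=o1+s[0]*d1;b=o2+s[1]*d2;return (a+b)/2,np.linalg.norm(a-b)
E
python3 - <<'E'
from h import *
np.set_printoptions(precision=3,suppress=True)
s=read_state();print(s["time_s"],s["tool_pos"],s["ee_rot"])
ims=[capture(c) for c in("top","side")]
cv2.imwrite("pics/a.png",cv2.cvtColor(np.hstack(ims),cv2.COLOR_RGB2BGR)[:, :] if 0 else cv2.resize(cv2.cvtColor(np.hstack(ims),cv2.COLOR_RGB2BGR),(800,300)))
cv2.imwrite("pics/top.png",cv2.cvtColor(ims[0],cv2.COLOR_RGB2BGR));cv2.imwrite("pics/side.png",cv2.cvtColor(ims[1],cv2.COLOR_RGB2BGR))
z={"hub":.17,"handle":.185,"jar":0,"reagent":0,"slidebox":0}
for n in z:
    m={}
    for c in("top","side"):
        r=mark_of(n,c)
        for q in r[:2]: print(n,c,np.array(q["at"]),round(q["confidence"],2),at_z(c,q["at"],z[n]))
        if r:m[c]=r[0]["at"]
    if len(m)==2:print("  tri",*tri(m["top"],m["side"]))
print(get_calibration("top")["T"],get_calibration("side")["T"])
E
```

```text
0.0 [0.279 0.559 0.213] [-0.72  -3.057  0.002]
hub top [219.8 204.8] 0.89 [0.561 0.119 0.17 ]
hub side [220.  173.6] 0.59 [0.552 0.114 0.17 ]
hub side [187.8 199.8] 0.56 [0.444 0.05  0.17 ]
  tri [0.559 0.121 0.165] 0.0053924531588095724
handle top [181.8 211.8] 0.67 [0.542 0.2   0.185]
handle side [201.4 156.9] 0.64 [0.544 0.183 0.185]
  tri [0.547 0.199 0.178] 0.008612321962666284
jar top [288.  200.5] 0.79 [ 0.59  -0.047  0.   ]
reagent top [145.8 200.7] 0.76 [0.578 0.321 0.   ]
reagent side [190.  200.4] 0.79 [0.564 0.308 0.   ]
  tri [ 0.575  0.326 -0.013] 0.006961338095992895
slidebox top [217.3 139.2] 0.84 [0.747 0.144 0.   ]
slidebox side [277.6 208.4] 0.56 [0.742 0.145 0.   ]
  tri [ 0.745  0.145 -0.001] 0.00368758065702625
[[ 0.031 -0.991  0.127  0.494]
 [-0.999 -0.035 -0.027  0.059]
 [ 0.031 -0.126 -0.992  1.133]
 [ 0.     0.     0.     1.   ]] [[ 0.829 -0.259  0.496  0.176]
 [-0.56  -0.409  0.721 -0.562]
 [ 0.016 -0.875 -0.484  0.564]
 [ 0.     0.     0.     1.   ]]
```

View pics/top.png

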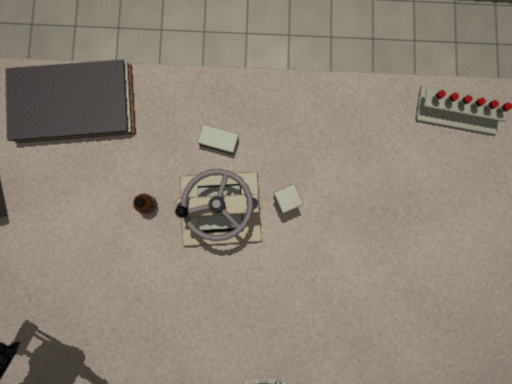

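View pics/side.png

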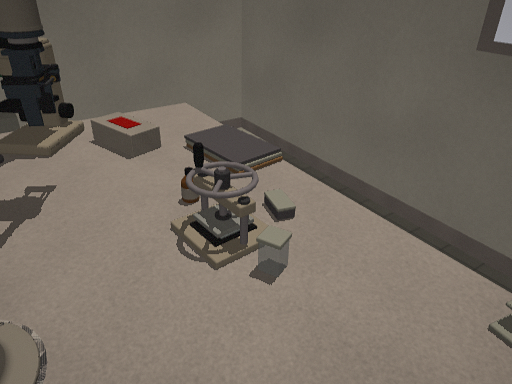

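The top view shows the wheel ring centred near (217,204) with the handle at (182,212), on the robot's left (+y). Reagent is at (145,203), the jar at (288,198) and the slide box at (218,139). The side view agrees, with the handle at (199,155) and the hub at (222,175). Next I'll refine the hub by fitting the rim.

```bash
cat >> h.py <<'E'
from scipy.optimize import least_squares
def proj(cam,P):
    c=get_calibration(cam);T=np.array(c["T"]);q=(np.atleast_2d(P)-T[:3,3])@T[:3,:3]
    return np.stack([c["fx"]*q[:,0]/q[:,2]+c["cx"],c["fy"]*q[:,1]/q[:,2]+c["cy"]],1)
def handle(cam):
    r=outline_of("handle",cam)[0];ys,xs=np.nonzero(r["pixels"]);return r["confidence"],r["rect"],np.array([xs.mean(),ys.mean()]),len(xs)
E
python3 - <<'E'
from h import *
np.set_printoptions(precision=4,suppress=True)
for c in("top","side"):
    capture(c)
    for r in outline_of("wheel",c)[:2]:
        m=r["pixels"].astype(np.uint8);print(c,r["confidence"],r["rect"],m.sum())
    h=handle(c);print(h)
    np.save(c+"_h0.npy",outline_of("handle",c)[0]["pixels"])
    m=outline_of("wheel",c)[0]["pixels"].astype(np.uint8)
    im=cv2.cvtColor(capture(c),cv2.COLOR_RGB2BGR)
    im[m>0]=(0,0,255); x,y,w,hh=[int(v) for v in r["rect"]]
    cv2.imwrite(f"pics/m_{c}.png",cv2.resize(im[y-30:y+hh+30,x-30:x+w+30],None,fx=3,fy=3,interpolation=0))
    # fit centre of outer rim circle: silhouette of torus-like rim, z .150 
    hp=cv2.convexHull(np.argwhere(m)[:,::-1].astype(np.int32))[:,0].astype(float)
    hd=h[2]; hp=hp[np.linalg.norm(hp-hd,axis=1)>14]
    for z in(.15,):
        P=np.array([at_z(c,p,z) for p in hp])
        f=least_squares(lambda v:np.hypot(P[:,0]-v[0],P[:,1]-v[1])-v[2],[.56,.12,.08],loss="soft_l1",f_scale=.002);print(c,z,f.x,np.sqrt(np.mean(f.fun**2)))
E
python3 - <<'E'
import cv2,numpy as np
a=cv2.imread("pics/m_top.png");b=cv2.imread("pics/m_side.png");H=max(a.shape[0],b.shape[0])
f=lambda i:cv2.copyMakeBorder(i,0,H-i.shape[0],0,0,0)
o=np.hstack([f(a),f(b)]);s=min(800/o.shape[1],600/o.shape[0]);cv2.imwrite("pics/m.png",cv2.resize(o,None,fx=s,fy=s))
E
```

```text
top 0.75 [173.9, 166.5, 79.6, 74.5] 1876Traceback (most recent call last):
  File "<stdin>", line 7, in <module>
  File "h.py", line 17, in handle
    r=outline_of("handle",cam)[0];ys,xs=np.nonzero(r["pixels"]);return r["confidence"],r["rect"],np.array([xs.mean(),ys.mean()]),len(xs)
      ~~~~~~~~~~~~~~~~~~~~~~~~^^^
IndexError: list index out of range
[ WARN:0@0.010] global loadsave.cpp:275 findDecoder imread_('pics/m_top.png'): can't open/read file: check file path/integrity
[ WARN:0@0.010] global loadsave.cpp:275 findDecoder imread_('pics/m_side.png'): can't open/read file: check file path/integrity
Traceback (most recent call last):
AttributeError: 'NoneType' object has no attribute 'shape'
```

```bash
cat >> h.py <<'E'
def dark(cam,im,near,r=18,th=45):
    m=(im.max(2)<th).astype(np.uint8);n,l,s,c=cv2.connectedComponentsWithStats(m)
    return [(s[i].tolist(),c[i].round(2).tolist()) for i in range(1,n) if np.hypot(*(c[i]-near))<r and s[i][4]>12]
E
python3 - <<'E'
from h import *
np.set_printoptions(precision=4,suppress=True)
for c,hd in(("top",(182,212)),("side",(199,155))):
    im=capture(c);np.save(c+"0.npy",im)
    for th in(35,45,60):print(c,th,dark(c,im,np.array(hd),th=th))
    r=outline_of("wheel",c)
    if not r: print("miss");continue
    m=r[0]["pixels"].astype(np.uint8);print(r[0]["confidence"],r[0]["rect"],m.sum())
    hp=cv2.convexHull(np.argwhere(m)[:,::-1].astype(np.int32))[:,0].astype(float)
    hp=hp[np.linalg.norm(hp-hd,axis=1)>16]
    P=np.array([at_z(c,p,.15) for p in hp])
    f=least_squares(lambda v:np.hypot(P[:,0]-v[0],P[:,1]-v[1])-v[2],[.56,.12,.08],loss="soft_l1",f_scale=.002);print(f.x,np.sqrt(np.mean(f.fun**2)))
for z in(.214,.156):print(at_z("top",(181.8,211.5),z))
E
```

```text
top 35 [([176, 206, 12, 11, 102], [181.67, 211.28])]
top 45 [([176, 205, 12, 13, 114], [181.64, 211.16])]
top 60 [([176, 204, 15, 18, 150], [182.76, 212.08])]
0.9 [171.9, 166.4, 83.2, 76.0] 2128
[0.5633 0.1288 0.082 ] 0.0006322358729646116
side 35 [([193, 142, 11, 26, 223], [198.09, 154.28])]
side 45 [([193, 142, 37, 26, 271], [200.58, 154.29])]
side 60 [([185, 136, 46, 33, 351], [201.58, 152.94])]
0.89 [187.2, 143.5, 67.5, 54.8] 1572
[0.5621 0.1243 0.0804] 0.0035949705037571027
[0.5415 0.1954 0.214 ]
[0.5446 0.2041 0.156 ]
```

```bash
cat >> h.py <<'E'
def cyl(cx,cy):
    a=np.linspace(0,2*np.pi,40);return np.array([[cx+.012*np.cos(t),cy+.012*np.sin(t),z] for t in a for z in np.linspace(.158,.214,8)])
def cen(cam,cx,cy):
    m=np.zeros((384*4,512*4),np.uint8);cv2.fillConvexPoly(m,cv2.convexHull((proj(cam,cyl(cx,cy))*4+2).round().astype(np.int32)),1)
    ys,xs=np.nonzero(m);return np.array([xs.mean(),ys.mean()])/4-.375
def hfind(cam,px,g=(.54,.2)):
    return least_squares(lambda v:cen(cam,*v)-px,g,diff_step=.003).x
E
python3 - <<'E'
from h import *
hub=np.array([.563,.127])
for c,p in(("top",(181.67,211.28)),("side",(198.09,154.28))):
    v=hfind(c,np.array(p));d=v-hub;print(c,v,np.hypot(*d),np.degrees(np.arctan2(d[1],d[0])))
E
```

```text
top [0.5435368  0.19960296] 0.07516651945020039 105.00684317495366
side [0.54253175 0.19790239] 0.07379768755838487 106.10247768825882
```

Emit:
apply_moves(
  gripper=-1,
  rows=[
    {"translation": [0.34,-0.58,0],"roll": 1},
    {"translation": [0.34,-0.58,0],"roll": 1},
    {"translation": [0.34,-0.58,0],"roll": 1},
    {"translation": [0.34,-0.58,0],"roll": 1},
    {"translation": [0.34,-0.58,0],"roll": 1},
    {"translation": [0.34,-0.58,0],"roll": 1},
    {"translation": [0.34,-0.58,0],"roll": 1},
    {"translation": [0.34,-0.58,0],"roll": 1},
    {"translation": [0.34,-0.58,0],"roll": 1},
    {"translation": [0.34,-0.58,0],"roll": 1},
    {"translation": [0.34,-0.58,0],"roll": 1},
    {"translation": [0.34,-0.58,0],"roll": 1},
  ],
)

```text
time_s: 1.95
tool_pos: [0.3814, 0.3845, 0.214]
ee_rot: [-0.912, 3.006, 0.0]
contact_force: [-0.3, -0.4, -0.0]
finger_gap: 0.0141
finger_force: 0.0
```

Emit:
apply_moves(
  rows=[
    {"translation": [0.34,-0.58,0],"roll": 1},
    {"translation": [0.34,-0.58,0],"roll": 1},
    {"translation": [0.34,-0.58,0],"roll": 1},
    {"translation": [0.34,-0.58,0],"roll": 1},
    {"translation": [0.34,-0.58,0],"roll": 1},
    {"translation": [0.34,-0.58,0],"roll": 1},
    {"translation": [0.34,-0.58,0],"roll": 1},
    {"translation": [0.34,-0.58,-0.2],"roll": 1},
    {"translation": [0.34,-0.58,-0.3],"roll": 1},
    {"translation": [0.34,-0.58,-0.3],"roll": 1},
    {"translation": [0.34,-0.58,-0.3],"roll": 1},
    {"translation": [0.34,-0.58,-0.2],"roll": 1},
  ],
)

```text
time_s: 2.95
tool_pos: [0.4833, 0.2104, 0.1809]
ee_rot: [2.292, -2.148, -0.0]
contact_force: [-0.4, 0.8, -0.5]
finger_gap: 0.0004
finger_force: 0.0
```

Emit:
apply_moves(
  rows=[
    {"translation": [0,-0.2,0],"roll": 0.7},
    {"translation": [0,0,0],"roll": 0},
    {"translation": [0,0,0],"roll": 0},
    {"translation": [0,0,0],"roll": 0},
  ],
)

```text
time_s: 3.28
tool_pos: [0.483, 0.2067, 0.1816]
ee_rot: [-2.35, 2.084, -0.0]
contact_force: [-0.2, 0.1, 0.5]
finger_gap: 0.0002
finger_force: 0.0
```

```bash
cat >> h.py <<'E'
from scipy.spatial.transform import Rotation as R
def psi():
    s=read_state();y=R.from_rotvec(s["ee_rot"]).as_matrix()[:,1];return np.degrees(np.arctan2(y[1],y[0]))
E
python3 - <<'E'
from h import *
s=read_state();print(s["time_s"],s["tool_pos"],psi(),s["qpos"],s["contact_force"],s["finger_gap"])
im=np.vstack([capture("top")[150:300,50:300],capture("side")[100:250,130:380]])
cv2.imwrite("pics/b.png",cv2.cvtColor(cv2.resize(im,None,fx=2,fy=2),cv2.COLOR_RGB2BGR))
E
```

```text
3.2833 [0.48298334 0.20670584 0.18164228] -173.13925531628797 [ 2.90611941e-01  3.91214705e-01  1.63176119e+00  1.42050192e-04
  1.11821773e+00 -2.97078542e+00] [-0.24275871  0.10745482  0.52808137] 0.00023502743596132096
```

View pics/b.png

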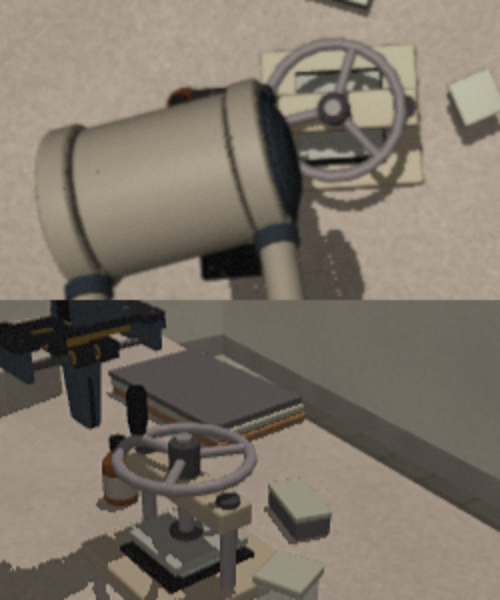

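The gripper is shut and stands about 25 mm behind the handle, at fingertip (85,420) and handle (137,410) in the enlarged side crop. Nothing has been touched. Next I'll plan the circle.

```bash
cat > plan.py <<'E'
from h import *
hub=np.array([.563,.127])
def pose(al,d=.0255,ph0=105.3):
    ph=np.radians(ph0-al);ps=187-al*334/360;n=np.radians(ps-180)
    return np.array([*(hub+.075*np.array([np.cos(ph),np.sin(ph)])-d*np.array([np.cos(n),np.sin(n)])),ps])
def rows(als,start=None,d=.0255):
    s=read_state();cur=np.array([*s["tool_pos"][:2],psi()%360 if start is None else start])
    for k,a in enumerate(als):
        p=pose(a,d);u=np.round((p-cur)/[.025,.025,5],2);cur=cur+u*[.025,.025,5]
        print('{"translation": [%g, %g, 0], "roll": %g},'%tuple(u),end="\n" if k%12==11 else " ")
    print(cur)
E
python3 - <<'E'
from plan import *
s=read_state();a=np.array([*s["tool_pos"][:2],186.9]);print((pose(0)-a)/[.025,.025,5])
import plan
class S: pass
plan.read_state=lambda:{"tool_pos":[*pose(0)[:2],0]}
rows(np.arange(1,93)*3.75,start=187.)
E
```

```text
[ 1.39856683 -0.42400498  0.02      ]
{"translation": [0.19, 0.11, 0], "roll": -0.7}, {"translation": [0.19, 0.09, 0], "roll": -0.69}, {"translation": [0.19, 0.08, 0], "roll": -0.7}, {"translation": [0.21, 0.07, 0], "roll": -0.69}, {"translation": [0.2, 0.06, 0], "roll": -0.7}, {"translation": [0.21, 0.04, 0], "roll": -0.7}, {"translation": [0.21, 0.03, 0], "roll": -0.69}, {"translation": [0.21, 0.02, 0], "roll": -0.7}, {"translation": [0.21, -0, 0], "roll": -0.69}, {"translation": [0.22, -0.02, 0], "roll": -0.7}, {"translation": [0.2, -0.02, 0], "roll": -0.69}, {"translation": [0.21, -0.04, 0], "roll": -0.7},
{"translation": [0.21, -0.06, 0], "roll": -0.7}, {"translation": [0.2, -0.06, 0], "roll": -0.69}, {"translation": [0.19, -0.08, 0], "roll": -0.7}, {"translation": [0.19, -0.09, 0], "roll": -0.69}, {"translation": [0.18, -0.1, 0], "roll": -0.7}, {"translation": [0.18, -0.12, 0], "roll": -0.7}, {"translation": [0.17, -0.12, 0], "roll": -0.69}, {"translation": [0.15, -0.14, 0], "roll": -0.7}, {"translation": [0.15, -0.15, 0], "roll": -0.69}, {"translation": [0.14, -0.15, 0], "roll
[... 2807 characters left out ...]
 0.19, 0], "roll": -0.69}, {"translation": [-0.02, 0.19, 0], "roll": -0.7}, {"translation": [-0.01, 0.19, 0], "roll": -0.69}, {"translation": [0.01, 0.19, 0], "roll": -0.7}, {"translation": [0.02, 0.19, 0], "roll": -0.69}, {"translation": [0.03, 0.19, 0], "roll": -0.7},
{"translation": [0.04, 0.19, 0], "roll": -0.7}, {"translation": [0.06, 0.18, 0], "roll": -0.69}, {"translation": [0.07, 0.18, 0], "roll": -0.7}, {"translation": [0.07, 0.17, 0], "roll": -0.69}, {"translation": [0.09, 0.17, 0], "roll": -0.7}, {"translation": [0.1, 0.16, 0], "roll": -0.7}, {"translation": [0.11, 0.15, 0], "roll": -0.69}, {"translation": [0.12, 0.15, 0], "roll": -0.7}, [   0.50764959    0.17323414 -133.1       ]
```

Emit:
apply_moves(
  rows=[
    {"translation": [0.3,-0.1,0],"roll": 0},
    {"translation": [0.3,-0.1,0],"roll": 0},
    {"translation": [0.3,-0.1,0],"roll": 0},
    {"translation": [0.2,-0.05,0],"roll": 0},
    {"translation": [0.15,-0.04,0],"roll": 0},
    {"translation": [0.1,-0.03,0],"roll": 0},
    {"translation": [0.05,0,0],"roll": 0},
    {"translation": [0,0,0],"roll": 0},
  ],
)

```text
time_s: 4.05
tool_pos: [0.5182, 0.1957, 0.1813]
ee_rot: [2.352, -2.082, -0.0]
contact_force: [-0.1, 0.5, -0.5]
finger_gap: 0.0005
finger_force: 0.0
```

Emit:
apply_moves(
  rows=[
    {"translation": [0.19,0.11,0],"roll": -0.7},
    {"translation": [0.19,0.09,0],"roll": -0.69},
    {"translation": [0.19,0.08,0],"roll": -0.7},
    {"translation": [0.21,0.07,0],"roll": -0.69},
    {"translation": [0.2,0.06,0],"roll": -0.7},
    {"translation": [0.21,0.04,0],"roll": -0.7},
    {"translation": [0.21,0.03,0],"roll": -0.69},
    {"translation": [0.21,0.02,0],"roll": -0.7},
    {"translation": [0.21,0,0],"roll": -0.69},
    {"translation": [0.22,-0.02,0],"roll": -0.7},
    {"translation": [0.2,-0.02,0],"roll": -0.69},
    {"translation": [0.21,-0.04,0],"roll": -0.7},
  ],
)

```text
time_s: 5.05
tool_pos: [0.5786, 0.2067, 0.1813]
ee_rot: [1.452, -2.785, -0.001]
contact_force: [-3.5, 1.7, 1.0]
finger_gap: 0.0006
finger_force: 1.9
```

```bash
python3 - <<'E'
from plan import *
s=read_state();print(s["time_s"],s["tool_pos"],psi(),pose(45),s["qpos"],s["contact_force"])
im=np.vstack([capture("top")[120:270,50:300],capture("side")[80:230,130:380]])
cv2.imwrite("pics/c.png",cv2.cvtColor(cv2.resize(im,None,fx=2,fy=2),cv2.COLOR_RGB2BGR))
E
```

```text
5.05 [0.57863228 0.20671465 0.18128783] 145.08684046023896 [  0.5792074    0.20668228 145.25      ] [ 2.45596868e-01  5.10859384e-01  1.41209631e+00  6.81506549e-04
  1.21978785e+00 -2.28688118e+00] [-3.51840692  1.69886787  1.02732961]
```

View pics/c.png

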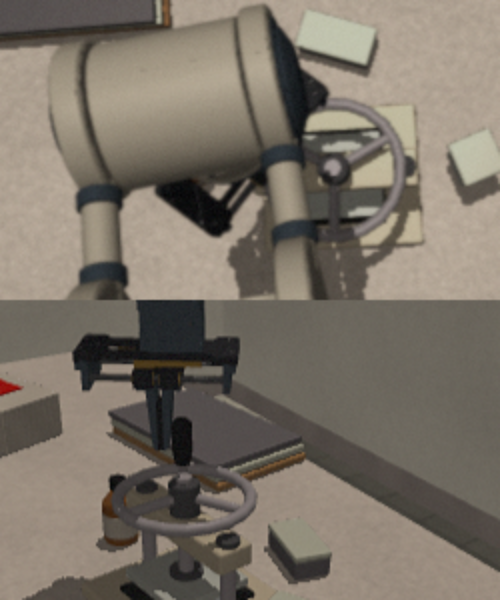

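The handle (enlarged side crop, about (182,440)) has gone round about 45°, pushed with 3.9 N by the shut fingers at (160,410). I'll carry on.

Emit:
apply_moves(
  rows=[
    {"translation": [0.21,-0.06,0],"roll": -0.7},
    {"translation": [0.2,-0.06,0],"roll": -0.69},
    {"translation": [0.19,-0.08,0],"roll": -0.7},
    {"translation": [0.19,-0.09,0],"roll": -0.69},
    {"translation": [0.18,-0.1,0],"roll": -0.7},
    {"translation": [0.18,-0.12,0],"roll": -0.7},
    {"translation": [0.17,-0.12,0],"roll": -0.69},
    {"translation": [0.15,-0.14,0],"roll": -0.7},
    {"translation": [0.15,-0.15,0],"roll": -0.69},
    {"translation": [0.14,-0.15,0],"roll": -0.7},
    {"translation": [0.13,-0.16,0],"roll": -0.69},
    {"translation": [0.12,-0.18,0],"roll": -0.7},
  ],
)

```text
time_s: 6.15
tool_pos: [0.6291, 0.1714, 0.1813]
ee_rot: [0.369, -3.119, -0.001]
contact_force: [-1.7, 3.3, -1.6]
finger_gap: 0.0006
finger_force: 1.8
```

Emit:
apply_moves(
  rows=[
    {"translation": [0.11,-0.17,0],"roll": -0.7},
    {"translation": [0.09,-0.19,0],"roll": -0.69},
    {"translation": [0.08,-0.19,0],"roll": -0.7},
    {"translation": [0.07,-0.19,0],"roll": -0.69},
    {"translation": [0.06,-0.2,0],"roll": -0.7},
    {"translation": [0.04,-0.2,0],"roll": -0.7},
    {"translation": [0.03,-0.21,0],"roll": -0.69},
    {"translation": [0.02,-0.2,0],"roll": -0.7},
    {"translation": [0,-0.21,0],"roll": -0.69},
    {"translation": [-0.01,-0.2,0],"roll": -0.7},
    {"translation": [-0.02,-0.21,0],"roll": -0.69},
    {"translation": [-0.04,-0.2,0],"roll": -0.7},
  ],
)

```text
time_s: 7.15
tool_pos: [0.6401, 0.112, 0.1814]
ee_rot: [0.767, 3.046, 0.001]
contact_force: [0.5, 3.2, -1.2]
finger_gap: 0.0002
finger_force: 1.8
```

```bash
python3 - <<'E'
from plan import *
s=read_state();print(s["time_s"],s["tool_pos"],psi(),pose(135),s["qpos"],s["contact_force"])
im=np.vstack([capture("top")[120:270,100:350],capture("side")[80:230,130:380]])
cv2.imwrite("pics/d.png",cv2.cvtColor(cv2.resize(im,None,fx=2,fy=2),cv2.COLOR_RGB2BGR))
E
```

```text
7.15 [0.64012237 0.11203494 0.18141282] 61.725221161078984 [ 0.64021702  0.11230331 61.75      ] [ 8.11602414e-02  5.58453234e-01  1.31965610e+00  5.07855081e-04
  1.26307941e+00 -9.96301799e-01] [ 0.50974301  3.21871719 -1.1790689 ]
```

View pics/d.png

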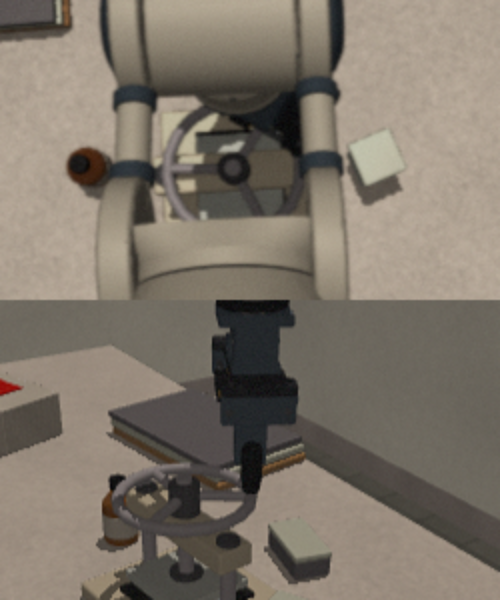

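The handle is at (252,468) in the side crop, about 135° round, still pushed with 3 to 4 N, and the bystanders have not moved. I'll continue.

Emit:
apply_moves(
  rows=[
    {"translation": [-0.05,-0.2,0],"roll": -0.7},
    {"translation": [-0.06,-0.19,0],"roll": -0.69},
    {"translation": [-0.07,-0.19,0],"roll": -0.7},
    {"translation": [-0.09,-0.18,0],"roll": -0.69},
    {"translation": [-0.1,-0.18,0],"roll": -0.7},
    {"translation": [-0.11,-0.17,0],"roll": -0.7},
    {"translation": [-0.12,-0.17,0],"roll": -0.69},
    {"translation": [-0.13,-0.15,0],"roll": -0.7},
    {"translation": [-0.14,-0.15,0],"roll": -0.69},
    {"translation": [-0.14,-0.13,0],"roll": -0.7},
    {"translation": [-0.16,-0.13,0],"roll": -0.69},
    {"translation": [-0.17,-0.11,0],"roll": -0.7},
  ],
)

```text
time_s: 8.25
tool_pos: [0.607, 0.0632, 0.1816]
ee_rot: [1.8, 2.574, 0.001]
contact_force: [3.9, 0.9, -1.3]
finger_gap: 0.0
finger_force: 1.8
```

Emit:
apply_moves(
  rows=[
    {"translation": [-0.17,-0.11,0],"roll": -0.7},
    {"translation": [-0.18,-0.09,0],"roll": -0.69},
    {"translation": [-0.18,-0.08,0],"roll": -0.7},
    {"translation": [-0.19,-0.07,0],"roll": -0.69},
    {"translation": [-0.19,-0.06,0],"roll": -0.7},
    {"translation": [-0.19,-0.04,0],"roll": -0.7},
    {"translation": [-0.2,-0.03,0],"roll": -0.69},
    {"translation": [-0.2,-0.02,0],"roll": -0.7},
    {"translation": [-0.2,-0.01,0],"roll": -0.69},
    {"translation": [-0.19,0.01,0],"roll": -0.7},
    {"translation": [-0.2,0.02,0],"roll": -0.69},
    {"translation": [-0.19,0.04,0],"roll": -0.7},
  ],
)

```text
time_s: 9.25
tool_pos: [0.5499, 0.052, 0.1816]
ee_rot: [2.599, 1.763, 0.001]
contact_force: [4.3, -1.9, -2.1]
finger_gap: 0.0005
finger_force: 1.8
```

Emit:
apply_moves(
  rows=[
    {"translation": [-0.2,0.04,0],"roll": -0.7},
    {"translation": [-0.19,0.06,0],"roll": -0.69},
    {"translation": [-0.18,0.07,0],"roll": -0.7},
    {"translation": [-0.18,0.08,0],"roll": -0.69},
    {"translation": [-0.17,0.1,0],"roll": -0.7},
    {"translation": [-0.17,0.1,0],"roll": -0.7},
    {"translation": [-0.15,0.12,0],"roll": -0.69},
    {"translation": [-0.15,0.12,0],"roll": -0.7},
    {"translation": [-0.15,0.13,0],"roll": -0.69},
    {"translation": [-0.13,0.15,0],"roll": -0.7},
    {"translation": [-0.12,0.15,0],"roll": -0.69},
    {"translation": [-0.11,0.16,0],"roll": -0.7},
  ],
)

```text
time_s: 10.25
tool_pos: [0.5021, 0.084, 0.1815]
ee_rot: [3.057, 0.722, 0.0]
contact_force: [1.8, -4.2, -1.2]
finger_gap: 0.0001
finger_force: 1.8
```

```bash
python3 - <<'E'
from plan import *
s=read_state();print(s["time_s"],s["tool_pos"],psi(),pose(270),s["qpos"],s["contact_force"])
im=np.vstack([capture("top")[120:270,100:350],capture("side")[80:230,130:380]])
cv2.imwrite("pics/e.png",cv2.cvtColor(cv2.resize(im,None,fx=2,fy=2),cv2.COLOR_RGB2BGR))
E
```

```text
10.25 [0.50211094 0.0840019  0.18151696] -63.4366576272315 [  0.50203624   0.0843887  -63.5       ] [ 4.89554561e-02  3.69991930e-01  1.66952800e+00 -8.58316422e-04
  1.10169636e+00  1.15652187e+00] [ 1.78351192 -4.22394819 -1.19109079]
```

View pics/e.png

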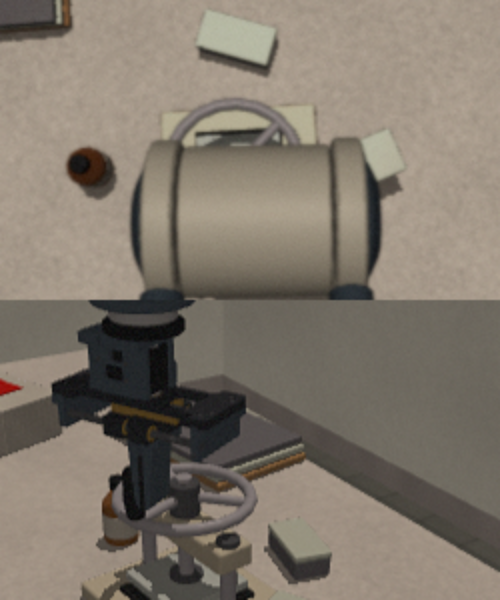

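The handle is at (132,490) in the side crop, about 270° round. I'll go on to about 345° and then back off to measure.

Emit:
apply_moves(
  rows=[
    {"translation": [-0.11,0.16,0],"roll": -0.7},
    {"translation": [-0.09,0.17,0],"roll": -0.69},
    {"translation": [-0.08,0.18,0],"roll": -0.7},
    {"translation": [-0.06,0.18,0],"roll": -0.69},
    {"translation": [-0.06,0.18,0],"roll": -0.7},
    {"translation": [-0.04,0.19,0],"roll": -0.7},
    {"translation": [-0.03,0.19,0],"roll": -0.69},
    {"translation": [-0.02,0.19,0],"roll": -0.7},
    {"translation": [-0.01,0.19,0],"roll": -0.69},
    {"translation": [0.01,0.19,0],"roll": -0.7},
    {"translation": [0.02,0.19,0],"roll": -0.69},
    {"translation": [0.03,0.19,0],"roll": -0.7},
  ],
)

```text
time_s: 11.35
tool_pos: [0.491, 0.1389, 0.1815]
ee_rot: [3.114, -0.414, -0.001]
contact_force: [-0.6, -3.7, 1.8]
finger_gap: 0.0003
finger_force: 1.9
```

Emit:
apply_moves(
  rows=[
    {"translation": [0.04,0.19,0],"roll": -0.7},
    {"translation": [0.06,0.18,0],"roll": -0.69},
    {"translation": [0.07,0.18,0],"roll": -0.7},
    {"translation": [0.07,0.17,0],"roll": -0.69},
    {"translation": [0.09,0.17,0],"roll": -0.7},
    {"translation": [0.1,0.16,0],"roll": -0.7},
    {"translation": [0.11,0.15,0],"roll": -0.69},
    {"translation": [0.12,0.15,0],"roll": -0.7},
    {"translation": [0,0,0],"roll": 0},
    {"translation": [0,0,0],"roll": 0},
  ],
)

```text
time_s: 12.18
tool_pos: [0.5078, 0.1728, 0.1814]
ee_rot: [-2.925, 1.147, 0.0]
contact_force: [0.2, 0.4, 0.8]
finger_gap: 0.0005
finger_force: 0.0
```

```bash
python3 - <<'E'
from plan import *
s=read_state();print(s["time_s"],s["tool_pos"],psi(),pose(345),s["qpos"],s["contact_force"])
n=np.radians(psi()+180);c=s["tool_pos"][:2]
# handle angle for which face touches: solve
for off in(.0255,):
    f=lambda a:(hub+.075*np.array([np.cos(a),np.sin(a)])-c)@[np.cos(n),np.sin(n)]-off
    from scipy.optimize import brentq
    print(np.degrees(brentq(f,np.radians(90),np.radians(150))))
im=capture("side");np.save("s345.npy",im)
for th in(35,45):print(dark("side",im,np.array([195,160]),th=th,r=25))
cv2.imwrite("pics/f.png",cv2.cvtColor(cv2.resize(im[100:250,130:330],None,fx=3,fy=3),cv2.COLOR_RGB2BGR))
E
```

```text
12.1833 [0.50776468 0.172812   0.18136734] -132.81083700962574 [   0.50774236    0.17313046 -133.08333333] [2.16668553e-01 4.06249884e-01 1.60587563e+00 4.27419727e-05
 1.12947022e+00 2.53463668e+00] [0.17493712 0.43354304 0.84556793]
120.4741003277435
[([194, 145, 4, 20, 36], [196.03, 153.81]), ([185, 164, 12, 11, 70], [190.01, 168.73])]
[]
```

View pics/f.png

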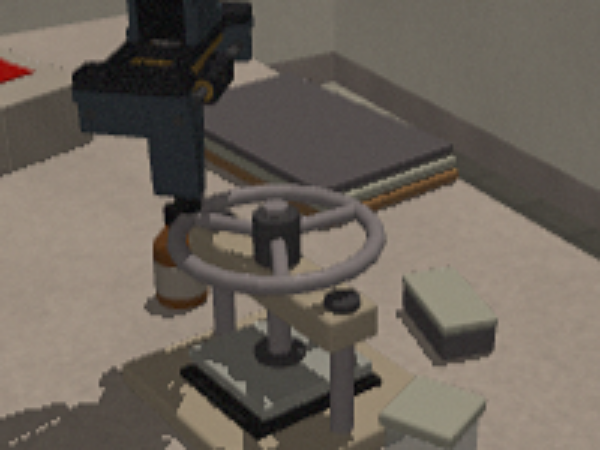

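Emit:
apply_moves(
  rows=[
    {"translation": [-0.5,-0.1,0],"roll": 0},
    {"translation": [-0.7,0,0],"roll": 0},
    {"translation": [-0.8,0,0],"roll": 0},
    {"translation": [-0.7,0,0],"roll": 0},
    {"translation": [0,0,0],"roll": 0},
    {"translation": [0,0,0],"roll": 0},
  ],
)

```text
time_s: 12.73
tool_pos: [0.4399, 0.1702, 0.1817]
ee_rot: [-2.923, 1.15, -0.0]
contact_force: [0.5, -0.4, -0.2]
finger_gap: 0.0004
finger_force: 0.0
```

```bash
python3 - <<'E'
from plan import *
s=read_state();print(s["time_s"],s["tool_pos"],psi())
im=capture("side")
for th in(35,45):
  for st,c in dark("side",im,np.array([195,160]),th=th,r=25):
    v=hfind("side",np.array(c));d=v-hub;print(st,c,v,np.hypot(*d),np.degrees(np.arctan2(d[1],d[0])))
print(mark_of("handle","side")[:1],capture("top").shape,mark_of("handle","top")[:1])
for a in(105.3,106,110,115,118,120):
    p=hub+.075*np.array([np.cos(np.radians(a)),np.sin(np.radians(a))]);print(a,cen("side",*p))
cv2.imwrite("pics/g.png",cv2.cvtColor(cv2.resize(im[100:250,130:330],None,fx=3,fy=3),cv2.COLOR_RGB2BGR))
E
```

```text
12.7333 [0.4398565  0.17016811 0.18167195] -132.94268833984518
[185, 146, 13, 29, 250] [191.26, 159.15] [0.51754749 0.18216868] 0.0714808644799472 129.48451184532368
[185, 146, 13, 29, 261] [191.19, 159.03] [0.51773368 0.18291657] 0.07194235667793254 128.99131672458063
[{'at': [193.4, 157.8], 'confidence': 0.66}] (384, 512, 3) [{'at': [183.9, 221.2], 'confidence': 0.54}]
105.3 [198.01989773 154.06197199]
106 [197.73322631 154.11221213]
110 [196.09918178 154.79820876]
115 [194.22916667 155.8489856 ]
118 [193.17515165 156.43257149]
120 [192.50963203 156.84821429]
```

View pics/g.png

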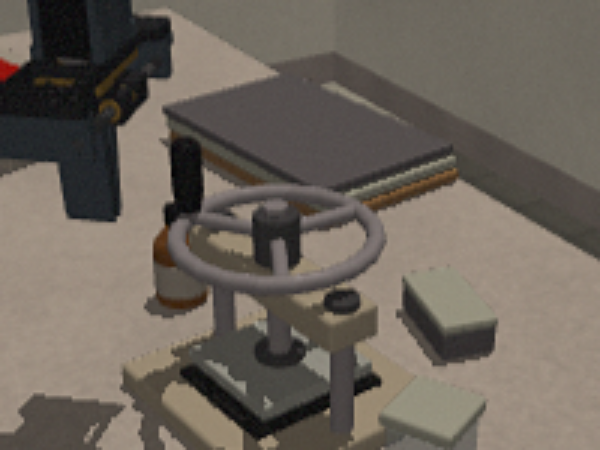

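The handle is at (187,172) in the crop, overlapping the bottle's cap, so the dark blob is biased. I'll use only the upper part of the handle.

```bash
cat >> plan.py <<'E'
def track(im,up=10):
    a=np.load("side0.npy")[140:140+18,190:208];b=im[130:180,170:225]
    f=lambda i:cv2.resize(i,None,fx=8,fy=8,interpolation=cv2.INTER_CUBIC)
    m=(np.load("side0.npy").max(2)[140:158,190:208]<60).astype(np.uint8)
    m=cv2.dilate(m,np.ones((3,3),np.uint8));M=cv2.resize(m,None,fx=8,fy=8,interpolation=0)
    r=cv2.matchTemplate(f(b),f(a),cv2.TM_SQDIFF,mask=np.dstack([M]*3));y,x=np.unravel_index(r.argmin(),r.shape)
    sh=np.array([x/8+170-190,y/8+130-140])   # shift since start
    c0=cen("side",*(hub+.075*np.array([np.cos(np.radians(105.3)),np.sin(np.radians(105.3))])))
    g=np.arange(90,135,.25)
    e=[cen("side",*(hub+.075*np.array([np.cos(np.radians(q)),np.sin(np.radians(q))])))-c0-sh for q in g]
    i=np.argmin(np.linalg.norm(e,axis=1));return sh,g[i],e[i]
E
python3 - <<'E'
from plan import *
print(track(np.load("side0.npy")),track(capture("side")))
E
```

```text
(array([0., 0.]), np.float64(105.25), array([ 0.06369567, -0.06810217])) (array([-6.125,  3.25 ]), np.float64(122.25), array([-0.0399515 , -0.04154188]))
```

```bash
python3 - <<'E'
from plan import *
s=read_state();print((pose(345)-[*s["tool_pos"][:2],psi()])/[.025,.025,5])
import plan
plan.read_state=lambda:{"tool_pos":[*pose(345)[:2],0]}
rows([347,349,351,353,355,357,358,359,360,361,362],start=pose(345)[2])
E
```

```text
[2.67036980e+00 1.15957583e-01 1.11052026e-03]
{"translation": [0.07, 0.07, 0], "roll": -0.37}, {"translation": [0.07, 0.08, 0], "roll": -0.37}, {"translation": [0.07, 0.07, 0], "roll": -0.37}, {"translation": [0.07, 0.06, 0], "roll": -0.37}, {"translation": [0.08, 0.07, 0], "roll": -0.38}, {"translation": [0.08, 0.06, 0], "roll": -0.37}, {"translation": [0.04, 0.03, 0], "roll": -0.18}, {"translation": [0.04, 0.02, 0], "roll": -0.19}, {"translation": [0.04, 0.03, 0], "roll": -0.18}, {"translation": [0.04, 0.03, 0], "roll": -0.19}, {"translation": [0.05, 0.03, 0], "roll": -0.18}, [   0.52399236    0.18688046 -148.83333333]
```

Emit:
apply_moves(
  rows=[
    {"translation": [0.7,0,0],"roll": 0},
    {"translation": [0.8,0,0],"roll": 0},
    {"translation": [0.7,0,0],"roll": 0},
    {"translation": [0.3,0.06,0],"roll": 0},
    {"translation": [0.17,0.06,0],"roll": 0},
  ],
)

```text
time_s: 13.4
tool_pos: [0.5081, 0.1732, 0.1811]
ee_rot: [-2.922, 1.155, -0.0]
contact_force: [-2.1, -1.1, -0.4]
finger_gap: 0.0005
finger_force: 1.1
```

Emit:
apply_moves(
  rows=[
    {"translation": [0.07,0.07,0],"roll": -0.37},
    {"translation": [0.07,0.08,0],"roll": -0.37},
    {"translation": [0.07,0.07,0],"roll": -0.37},
    {"translation": [0.07,0.06,0],"roll": -0.37},
    {"translation": [0.08,0.07,0],"roll": -0.38},
    {"translation": [0.08,0.06,0],"roll": -0.37},
    {"translation": [0,0,0],"roll": 0},
    {"translation": [0,0,0],"roll": 0},
  ],
)

```text
time_s: 14.07
tool_pos: [0.5172, 0.1835, 0.1812]
ee_rot: [2.796, -1.431, -0.001]
contact_force: [-1.9, -1.2, -1.5]
finger_gap: 0.0006
finger_force: 1.1
```

Emit:
apply_moves(
  rows=[
    {"translation": [-0.5,-0.1,0],"roll": 0},
    {"translation": [-0.7,0,0],"roll": 0},
    {"translation": [-0.8,0,0],"roll": 0},
    {"translation": [-0.7,0,0],"roll": 0},
    {"translation": [0,0,0],"roll": 0},
    {"translation": [0,0,0],"roll": 0},
  ],
)

```text
time_s: 14.57
tool_pos: [0.45, 0.1811, 0.1817]
ee_rot: [-2.797, 1.431, -0.0]
contact_force: [0.4, 0.1, 0.1]
finger_gap: 0.0003
finger_force: 0.0
```

```bash
python3 - <<'E'
from plan import *
s=read_state();print(s["time_s"],s["tool_pos"],psi(),pose(357),s["qpos"][5])
im=capture("side");np.save("s357.npy",im);print(track(im),dark("side",im,np.array([195,160]),th=35,r=25))
capture("top");print(mark_of("handle","top")[:1])
E
```

```text
14.5667 [0.45001495 0.18110423 0.18169621] -144.18077608201685 [   0.5187641     0.18329651 -144.21666667] 2.775804878322307
(array([-2.5, -0.5]), np.float64(110.0), array([0.57928405, 1.23623677])) [([190, 143, 11, 26, 225], [195.59, 155.41]), ([185, 168, 8, 7, 32], [187.34, 170.28])]
[{'at': [185.3, 219.0], 'confidence': 0.63}]
```

Emit:
apply_moves(
  rows=[
    {"translation": [0.7,0,0],"roll": 0},
    {"translation": [0.8,0,0],"roll": 0},
    {"translation": [0.7,0,0],"roll": 0},
    {"translation": [0.3,0.05,0],"roll": 0},
    {"translation": [0.2,0.05,0],"roll": 0},
    {"translation": [0.05,0.03,0],"roll": -0.2},
    {"translation": [0.05,0.03,0],"roll": -0.2},
    {"translation": [0.05,0.03,0],"roll": -0.2},
    {"translation": [0.05,0.03,0],"roll": -0.2},
    {"translation": [0.04,0.03,0],"roll": -0.2},
    {"translation": [0,0,0],"roll": 0},
    {"translation": [0,0,0],"roll": 0},
  ],
)

```text
time_s: 15.72
tool_pos: [0.5238, 0.1873, 0.1814]
ee_rot: [2.731, -1.553, -0.0]
contact_force: [-3.6, -1.7, -1.9]
finger_gap: 0.0007
finger_force: 1.4
```

Emit:
apply_moves(
  rows=[
    {"translation": [-0.5,-0.1,0],"roll": 0},
    {"translation": [-0.7,0,0],"roll": 0},
    {"translation": [-0.8,0,0],"roll": 0},
    {"translation": [-0.7,0,0],"roll": 0},
    {"translation": [0,0,0],"roll": 0},
    {"translation": [0,0,0],"roll": 0},
  ],
)

```text
time_s: 16.22
tool_pos: [0.4566, 0.185, 0.1819]
ee_rot: [-2.73, 1.552, -0.002]
contact_force: [0.6, 0.4, -0.3]
finger_gap: 0.0005
finger_force: 0.0
```

```bash
python3 - <<'E'
from plan import *
s=read_state();print(s["time_s"],s["tool_pos"],psi(),s["qpos"][5])
im=capture("side");np.save("s3.npy",im);print(track(im),dark("side",im,np.array([195,160]),th=35,r=25))
E
```

```text
16.2167 [0.45664286 0.18502826 0.18192879] -149.23129868898212 2.8681361361060413
(array([-0.125,  0.125]), np.float64(105.75), array([-0.03943681, -0.13795729])) [([193, 143, 11, 25, 224], [198.0, 154.43]), ([185, 168, 7, 7, 32], [187.25, 170.34])]
```

Emit:
apply_moves(
  rows=[
    {"translation": [-0.5,0.5,0.3],"roll": 0},
    {"translation": [-0.5,0.9,0.3],"roll": 0},
    {"translation": [-0.5,0.9,0.3],"roll": 0},
    {"translation": [-0.5,0.9,0],"roll": 0},
    {"translation": [-0.5,0.9,0],"roll": 0},
    {"translation": [-0.5,0.9,0],"roll": 0},
    {"translation": [-0.5,0.9,0],"roll": 0.5},
    {"translation": [-0.5,0.9,0],"roll": 0.5},
    {"translation": [-0.5,0.9,0],"roll": 0.5},
    {"translation": [-0.5,0.9,0],"roll": 0.5},
    {"translation": [-0.5,0.9,0],"roll": 0.5},
    {"translation": [-0.5,0.9,0],"roll": 0.5},
  ],
)

```text
time_s: 17.27
tool_pos: [0.3191, 0.4256, 0.203]
ee_rot: [-2.914, 1.126, 0.054]
contact_force: [0.4, -0.0, 0.6]
finger_gap: 0.0003
finger_force: 0.0
```

Emit:
apply_moves(
  rows=[
    {"translation": [-0.5,0.9,0],"roll": 0.5},
    {"translation": [-0.5,0.9,0],"roll": 0.5},
    {"translation": [-0.3,0.9,0],"roll": 0.5},
    {"translation": [0,0.5,0],"roll": 0.5},
    {"translation": [0,0,0],"roll": 0},
    {"translation": [0,0,0],"roll": 0},
    {"translation": [0,0,0],"roll": 0},
  ],
)

```text
time_s: 17.85
tool_pos: [0.2875, 0.503, 0.2027]
ee_rot: [-3.003, 0.872, 0.058]
contact_force: [-0.2, -0.5, -0.0]
finger_gap: 0.0008
finger_force: 0.0
```

```bash
python3 - <<'E'
from plan import *
im=capture("top");print(dark("top",im,np.array([182,212]),th=35),"start 181.67,211.28")
a=np.load("top0.npy");d=cv2.absdiff(a,im).max(2)
ims=capture("side");print(track(ims),dark("side",ims,np.array([198,154]),th=35))
for n in("jar","reagent","slidebox"):
    capture("top");r=mark_of(n,"top");print(n,r and (r[0]["at"],at_z("top",r[0]["at"],0)))
cv2.imwrite("pics/z.png",cv2.cvtColor(np.vstack([im[110:260,110:330],ims[110:260+0,130:350]]),cv2.COLOR_RGB2BGR).repeat(2,0).repeat(2,1))
E
```

```text
[([176, 206, 12, 11, 104], [181.68, 211.38])] start 181.67,211.28
(array([-0.25,  0.  ]), np.float64(106.0), array([-0.03667143,  0.05024015])) [([193, 142, 11, 26, 229], [197.99, 154.3])]
jar ([282.8, 201.7], array([ 0.58680237, -0.03346294,  0.        ]))
reagent ([149.3, 202.7], array([0.57267709, 0.31193203, 0.        ]))
slidebox []
```

View pics/z.png

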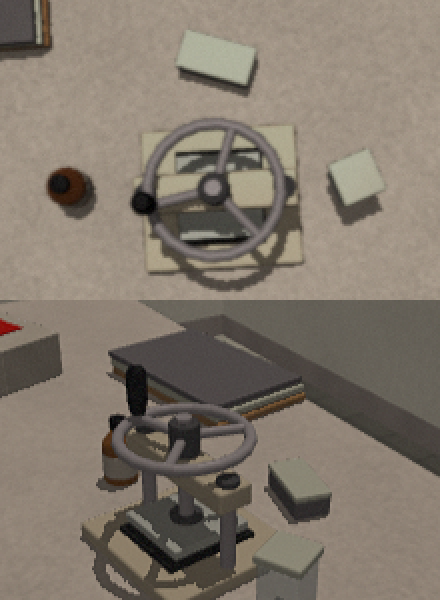

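The handle is back at (144,201) in the top crop, within 0.1 px of where it began. The jar, bottle and slide box stand where they did, and the arm is clear.

```bash
python3 -c "
from plant import close_job
print(close_job())"
```

```text
the job is handed in; nothing more can be done
None
```

I pushed the hand wheel one full clockwise turn with the shut fingers. The handle is within about half a degree of its start, the jar, bottle and slide box look unmoved in the final picture, and the job was handed in at about 18 s.

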